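# Put the remotes away in their locking dock

### The job

Clear the living-room table for the night. First slide the candle jar upright, without lifting it, out of the lock rail's way onto the empty round mat; then slide the rail's black grip all the way out to its open stop. With the rail open, lay every remote flat on the felt in a lane of its own, round-pad end towards the rail, and then slide the grip all the way back home so that the rail's tongues cover the remotes' ends; leave the mug, tablet and plant alone.

Things in the scene. Friction and masses are not known exactly. Their poses are not given: they have to be found in the camera images.
- dock: Fixed dark wooden tray, 178 mm in its x by 332 mm in its y (-150 to +182 mm), floor 8 mm above the table. Origin on the table; yaw varies a little. Four dark felt lanes run along its x (150 x 54 mm, at y = -99, -33, 33, 99 mm), ended at the far side by a low wall (from x = 79 mm). On its near edge (x = -89 to -71 mm) a grey ledge, top 30 mm above the table, carries the lock rail.
- divider (a point): Top centre of the near piece of the divider between lanes 1 and 2. Dividers 12 mm thick, top 22 mm above the table (like the far wall), stand beside every lane in two pieces, at dock x = -71 to -43 mm and 36 to 79 mm; between the pieces they are left out for the fingers.
- rail (a joint): Travel of the lock rail along the dock's +y, m: 0 = locked stop, 0.044 = open stop; friction only, about 3 N, stays where it is left. Starts locked or up to 12 mm from it. At 0 each tongue is 11 mm to the -y side of a lane's centre line, over the end of a remote lying there (none can be laid from above then); at 0.044 the tongues stand mid-way between the lanes.
- rail_tongue (a point): Tip, mid-height, of the second tongue from the rail's -y end. The rail is an aluminium bar 18 mm wide on the ledge, 31 to 40 mm above the table, with four flat tongues 16 mm wide, 66 mm apart, reaching over the lanes to dock x = -43 mm, 35 to 39 mm above the table (a remote under them is 26 mm high).
- rail_grip (a point): Centre of the top of the rail's black upright grip, 80 mm above the table. The grip is 26 mm in dock x, 20 mm in dock y, 40 mm tall, at dock x = -80 mm, at the rail's +y end, which ends 16.5 mm beyond the grip's centre; at rail 0 the grip is at dock y = 165 mm.
- candle_mid (a point): Centre (35 mm above its foot) of the candle jar: upright amber glass cylinder 64 mm across, 70 mm tall, about 0.45 kg, unlit candle inside. z axis up the jar.
- mat_old: Flat round cork mat with a dark line, 96 mm across, about 1 mm thick and no obstacle to sliding, beside the dock at the +y end of the rail, where the candle jar stands at the start. Origin at its centre on the table.
- mat_new: A second, like flat round cork mat, 96 mm across, empty at the start, nearer to the robot on its left: where the candle jar belongs. Origin at its centre on the table.
- mug: White mug, 80 mm across, 95 mm tall, beyond the dock; origin under its centre. Bystander.
- tablet: Flat white tablet 125 x 175 x 9 mm, left of the dock; origin under its centre. Bystander.
- plantpot: Terracotta pot with a small succulent, 84 mm across, 110 mm tall, on the robot's right; origin under its centre. Bystander.
- lane0 (a point): Where the centre of a remote lying in lane 0 belongs (dock x = 3 mm, 17 mm above the table, 9 mm above the lane's floor); axes as the dock's: -x points to the rail. Any remote may have any lane.
- remote0_mid (a point): Centre of a silver-grey plastic remote control, 130 mm (its x) by 34 mm (its y) by 18 mm, about 0.12 kg. Its nose, the end with the large round black pad on top, is at its -x end. z up from its keys. Starts lying keys up on the table. May be absent (None from the start).
- remote0_nose (a point): Middle of the nose end face of that remote, 65 mm from its centre along its -x. Absent with it.
- lane1 (a point): Where the centre of a remote lying in lane 1 belongs (dock x = 3 mm, 17 mm above the table, 9 mm above the lane's floor); axes as the dock's: -x points to the rail. Any remote may have any lane.
- remote1_mid (a point): Centre of a silver-grey plastic remote control, 130 mm (its x) by 34 mm (its y) by 18 mm, about 0.12 kg. Its nose, the end with the large round black pad on top, is at its -x end. z up from its keys. Starts lying keys up on the table. May be absent (None from the start).
- remote1_nose (a point): Middle of the nose end face of that remote, 65 mm from its centre along its -x. Absent with it.
- lane2 (a point): Where the centre of a remote lying in lane 2 belongs (dock x = 3 mm, 17 mm above the table, 9 mm above the lane's floor); axes as the dock's: -x points to the rail. Any remote may have any lane.
- remote2_mid (a point): Centre of a silver-grey plastic remote control, 130 mm (its x) by 34 mm (its y) by 18 mm, about 0.12 kg. Its nose, the end with the large round black pad on top, is at its -x end. z up from its keys. Starts lying keys up on the table. May be absent (None from the start).
- remote2_nose (a point): Middle of the nose end face of that remote, 65 mm from its centre along its -x. Absent with it.
- lane3 (a point): Where the centre of a remote lying in lane 3 belongs (dock x = 3 mm, 17 mm above the table, 9 mm above the lane's floor); axes as the dock's: -x points to the rail. Any remote may have any lane.
- remote3_mid (a point): Centre of a silver-grey plastic remote control, 130 mm (its x) by 34 mm (its y) by 18 mm, about 0.12 kg. Its nose, the end with the large round black pad on top, is at its -x end. z up from its keys. Starts lying keys up on the table. May be absent (None from the start).
- remote3_nose (a point): Middle of the nose end face of that remote, 65 mm from its centre along its -x. Absent with it.

How it is judged:
By the outcome, as a careful person would: the job done as asked, in the order asked, and still so for the second after the job is handed in, with the robot touching nothing.
Of remote0, remote1, remote2, remote3 only 3 to 4 are there at a start; the rules pass over those that are not, and their reading is None.
At some moment in a run one of remote0, remote1, remote2, remote3, candle may be knocked a few centimetres aside while the robot is not near it.
Once in a run the grip may slacken for a moment while it holds something.
It also fails if it takes over 210 s, if anything falls off the work surface, if the arm or the gripper's body presses on something with over 40 N, if the wrist force passes 120 N, or if a joint passes its speed limit or range.

### The arm

A 7-joint arm with a two-finger parallel gripper is mounted at the origin on the work surface. World frame = base frame: x ahead of the robot, y to its left, z up, the work surface at z = 0. Lengths are in m, angles in rad, forces in N, time in s.
With the tool pointing down it reaches from about 0.425 to 0.975 m from the base axis. Payload 16.7 kg.
Tool frame: the origin (TCP) lies on the centre line of the jaws, within the pads' length; the fingertips stand 25 mm ahead of it and the grasp point (between the pads) lies 6 mm ahead of it; z points along the fingers, y is the line along which they close (so a half turn about z gives the same grasp; the last joint's range is limited). The gripper opens to 85 mm and grips with 20 to 120 N. Pads are 22 mm wide; open, the fingers measure 114 mm over their backs; the gripper's body (76 mm by 85 mm) begins 54 mm behind the grasp point. The pads swing forward as they close: fully open they stand 13 mm farther back than shut.
Start: joints at [0.953, 0.426, 0.074, 1.606, -0.034, 1.111, -0.067], TCP at [0.305, -0.602, 0.256] pointing down, gripper open.
Joint ranges: [-2.85, 2.85], [-0.5, 2.14], [-1.23, 1.37], [0.21, 2.46], [-1.02, 4.16], [0.16, 2.05], [-2.73, 2.73]. Speed limits (rad/s): [1.89, 1.89, 2.39, 2.39, 3.01, 3.01, 3.01].

### API

Orientations are given as a rotation vector (axis times angle).
In Python, from rig import ctrl gives the robot as it stands.
- The arm moves only by the shell command python3 -m handwheel 'ROWS' [FORCE]. ROWS is JSON, a list of rows, each a list of 7 numbers: the closure, from 0 (fully open) to 1 (shut), then the shift along the world's x, y, z in mm, then the turn, a rotation vector about the world's x, y, z in degrees. A call has exactly 5 rows; each row shifts and turns the commanded pose from where the row before left it; what a row does not reach is not made up. A row lasts 1/12 s, in which the tool goes at most 41.7 mm and 7.16 degrees, less where a joint would pass 70% of its speed; a pose out of reach is approached as far as the arm can. A call with a gripper value outside its range is refused whole. The fingers move at their own pace and stop on an object; FORCE is the grip in N (left out, the last holds). Time passes only in rows, so rows that do not move let the fingers close, or fill a call up. It gives the time, the measured TCP pose, the force, the opening and the grip force at its end, in the units of the state.
- ctrl.read_state(): the state, without advancing time (a new reading comes with each control period).
- ctrl.camera(name): name is "side" or "top" or "wrist"; returns the picture (384x512x3 uint8, red, green, blue); there is no depth.
- ctrl.get_calibration(name): a dict with "fx", "fy", "cx", "cy" (pixels), "position" and "attitude" of the camera in the world. Camera axes: x right, y down, z forward; pixel columns grow to the right and rows downward; lengths in m; the calibration is good to about 2 mm. A picture is of the moment at which its call begins: read the wrist's pose just before it. get_calibration takes no time and is no camera call; for the wrist camera it gives the pose at the moment of the call.
- ctrl.close_job(): hands the job in; it is judged then, once.
The state is a dict: "clock": time; "joint_pos": joint angles; "joint_velocities": joint speeds; "effort": joint torques, N m; "position": TCP position; "eef_rot": TCP orientation; "force": force on the tool from outside, world axes, zero at the start; "wrist_torque": the same for the moment, N m; "finger_gap": opening from 0.0 (shut) to 1.0 (fully open); "grasp_force": force on a finger pad.
Only numpy, scipy, OpenCV 4.12 (cv2) and the standard library are available. Lean on these libraries where they do the work, as an engineer would, in place of code of your own. Each camera call takes 0.05 s, during which the arm holds its last target. There are 200 camera calls.

## Working session

There is one attempt and no reset: what is moved stays moved. The work goes in short steps, Python scripts to look and compute and a shell command to move; the robot and the scene stay as the last step left them, time stands still between calls to the robot, and variables do not carry over. Pictures are saved under pics/ and viewed, at most 17 in all, crops included, and the job is handed in when it is done.

```bash
ls; mkdir -p pics; python3 - <<'E'
from rig import ctrl
import cv2,numpy as np
s=ctrl.read_state(); print({k:np.round(v,3).tolist() for k,v in s.items()})
for n in ("top","side"):
    im=ctrl.camera(n); cv2.imwrite(f"pics/{n}0.png",cv2.resize(im[:,:,::-1],None,fx=1.5,fy=1.5)); 
    np.save(f"pics/{n}0.npy",im)
for n in ("top","side","wrist"): print(n,{k:np.round(v,4).tolist() for k,v in ctrl.get_calibration(n).items()})
E
```

```text
pics
{'clock': 0.0, 'joint_pos': [0.953, 0.427, 0.074, 1.607, -0.034, 1.111, -0.067], 'joint_velocities': [0.001, -0.0, -0.0, 0.001, 0.0, -0.001, -0.003], 'effort': [0.0, -94.982, 3.762, -46.351, 0.019, 0.01, 0.0], 'position': [0.305, -0.602, 0.256], 'eef_rot': [-3.055, -0.729, 0.001], 'force': [-0.997, 0.248, -0.077], 'wrist_torque': [-0.002, -0.004, -0.007], 'grasp_force': 0.0, 'finger_gap': 0.999}
top {'fx': 449.0452, 'fy': 449.0452, 'cx': 256.1859, 'cy': 201.2375, 'position': [0.3712, -0.0294, 1.4739], 'attitude': [-2.136, 2.1515, -0.1349]}
side {'fx': 437.3496, 'fy': 437.3496, 'cx': 261.4277, 'cy': 183.1749, 'position': [0.1685, 0.7317, 0.9005], 'attitude': [-0.6393, 2.6646, -1.1417]}
wrist {'fx': 279.2684, 'fy': 279.2684, 'cx': 257.5974, 'cy': 191.7015, 'position': [0.3804, -0.5634, 0.3733], 'attitude': [2.4295, -1.4929, -0.2509]}
```

View pics/top0.png

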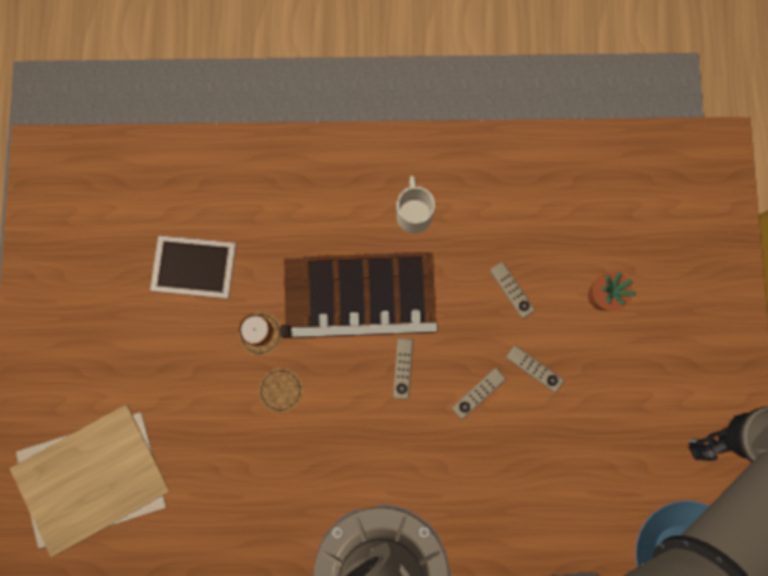

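View pics/side0.png

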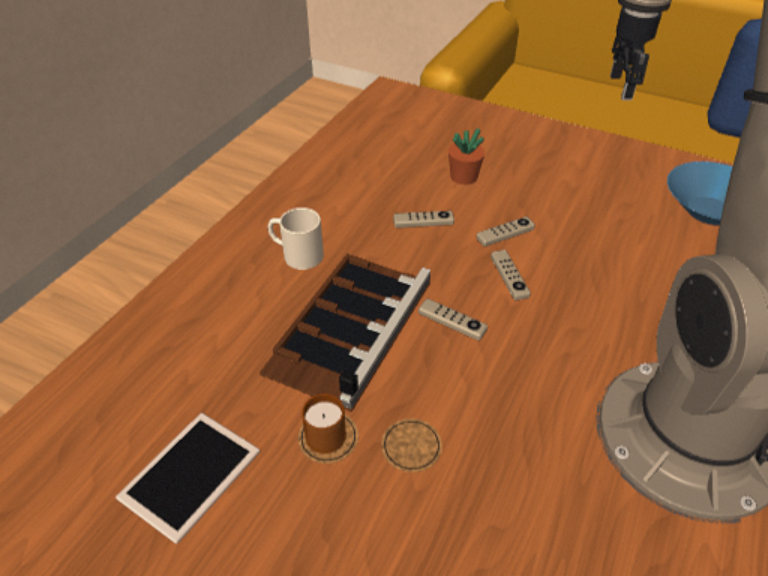

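The top view shows four remotes at 1.5x pixels (403,368), (479,392), (534,368) and (512,290), with the round pads at the lower ends. The candle is at (256,331), the empty mat at (280,390), and the dock at (360,290) with its grip at (286,331). The side view agrees.

```bash
cat > h.py <<'E'
from rig import ctrl
import cv2,numpy as np
from scipy.spatial.transform import Rotation as R
def ray(cal,uv):
    uv=np.atleast_2d(np.asarray(uv,float))
    d=np.c_[(uv[:,0]-cal["cx"])/cal["fx"],(uv[:,1]-cal["cy"])/cal["fy"],np.ones(len(uv))]
    return np.array(cal["position"]),R.from_rotvec(cal["attitude"]).apply(d)
def onz(cal,uv,z):
    o,d=ray(cal,uv); return (o+d*((z-o[2])/d[:,2])[:,None])[:,:2]
def proj(cal,P):
    p=R.from_rotvec(cal["attitude"]).inv().apply(np.atleast_2d(P)-np.array(cal["position"]))
    return np.c_[p[:,0]/p[:,2]*cal["fx"]+cal["cx"],p[:,1]/p[:,2]*cal["fy"]+cal["cy"]]
def hsv(im): return cv2.cvtColor(im,cv2.COLOR_RGB2HSV)
def blobs(mask,amin,amax=1e9):
    c,_=cv2.findContours(mask.astype(np.uint8),cv2.RETR_EXTERNAL,cv2.CHAIN_APPROX_NONE)
    return [x for x in c if amin<cv2.contourArea(x)<amax]
def remotes(im,cal,z=0.018,s=1.0,zoff=0.0):
    "list of (x,y,axis angle deg of +x (tail) direction, L, W)"
    h=hsv(im); m=((h[:,:,1]<75)&(h[:,:,2]>85)).astype(np.uint8)
    k=int(3*s)|1
    m=cv2.morphologyEx(m,cv2.MORPH_CLOSE,np.ones((k,k),np.uint8))
    out=[]
    for c in blobs(m,250*s*s,100000):
        P=onz(cal,c[:,0,:],z)*1000
        (cx,cy),(w,l),a=cv2.minAreaRect(P.astype(np.float32))
        if w>l: w,l,a=l,w,a+90
        if not(100<l<150 and 24<w<50): continue
        ax=np.array([-np.sin(np.radians(a)),np.cos(np.radians(a))])
        v=[]
        for sg in(1,-1):
            u,vv=proj(cal,[(cx+sg*ax[0]*48)/1000,(cy+sg*ax[1]*48)/1000,z])[0].round().astype(int)
            r=int(2*s); pt=im[max(vv-r,0):vv+r+1,max(u-r,0):u+r+1]
            v.append(pt.mean() if pt.size else 999)
        if v[0]<v[1]: ax=-ax
        out.append((round(cx,1),round(cy,1),round(float(np.degrees(np.arctan2(ax[1],ax[0]))),1),round(l),round(w),[round(float(q)) for q in v]))
    return out
E
python3 - <<'E'
from h import *
im=np.load("pics/top0.npy"); cal=ctrl.get_calibration("top"); h=hsv(im)
for r in remotes(im,cal): print("remote",r)
t=lambda u,v,z:(onz(cal,[[(u+.5)/1.5-.5,(v+.5)/1.5-.5]],z)[0]*1000).round()
print("mat",t(280.5,389.5,0),"candle top",t(255,330,.07),"grip",t(286,331,.08),"rail ends",t(294,331,.04),t(436,327,.04))
m=(h[:,:,2]<45)
for c in blobs(m,200,3000):
    P=onz(cal,c[:,0,:],.008)*1000; print("dark",[np.round(q,1) for q in cv2.minAreaRect(P.astype(np.float32))])
m=(h[:,:,1]<75)&(h[:,:,2]>85)
for c in blobs(m,150):
    P=onz(cal,c[:,0,:],.04)*1000; print("light",[np.round(q,1) for q in cv2.minAreaRect(P.astype(np.float32))])
E
```

```text
remote (376.5, -211.2, -48.6, 123, 29, [71, 129])
remote (428.1, -332.4, 54.0, 124, 28, [65, 130])
remote (430.8, -49.5, -4.7, 123, 28, [72, 131])
mat [387. 216.] candle top [510. 260.] grip [506. 193.] rail ends [510. 183.] [ 516. -121.]
dark [array([  42.8, -666. ]), array([191.4,  53.5]), np.float64(75.8)]
dark [array([ 281.8, -722.6]), array([ 87.5, 131.5]), np.float64(2.4)]
dark [array([601.7,  -3.9]), array([138.7,  43.7]), np.float64(1.7)]
light [array([78.9, -3. ]), array([272., 136.]), np.float64(89.8)]
light [array([ 106.2, -770.5]), array([151.4, 212.7]), np.float64(43.5)]
light [array([ 289.7, -779.2]), array([ 49.4, 106.6]), np.float64(85.2)]
light [array([ 384.6, -217.1]), array([28.5, 97.4]), np.float64(40.7)]
light [array([ 433.8, -318.9]), array([99.7, 27.9]), np.float64(54.1)]
light [array([440.9, -50.1]), array([27.2, 99.1]), np.float64(85.3)]
light [array([514.2, 269. ]), array([55. , 51.6]), np.float64(1.0)]
light [array([527. ,  34.7]), array([ 49.4, 308.6]), np.float64(1.8)]
light [array([ 596.1, -285.5]), array([119.6,  27.5]), np.float64(32.6)]
light [array([653. , 405.3]), array([171.2, 122.1]), np.float64(83.9)]
light [array([783.2, -80.3]), array([ 81.2, 112.4]), np.float64(63.2)]
light [array([1040.3,   54.9]), array([ 185.8, 1550.1]), np.float64(0.2)]
```

```bash
H="python3 -m handwheel"
$H '[[0,15,38,0,0,0,0],[0,15,38,0,0,0,0],[0,15,38,0,0,0,0],[0,15,38,0,0,0,0],[0,15,38,0,0,0,0]]' 30
$H '[[0,15,38,0,0,0,0],[0,15,38,0,0,0,0],[0,15,38,0,0,0,0],[0,15,38,0,0,0,0],[0,15,38,0,0,0,0]]'
$H '[[0,15,38,0,0,0,7],[0,15,38,0,0,0,7],[0,15,38,0,0,0,7],[0,1,38,0,0,0,7],[0,1,38,0,0,0,7]]'
$H '[[0,1,38,0,0,0,7],[0,1,38,0,0,0,7],[0,1,38,0,0,0,7],[0,1,38,0,0,0,7],[0,1,38,0,0,0,0]]'
$H '[[0,1,35,0,0,0,0],[0,1,30,0,0,0,0],[0,0,10,0,0,0,0],[0,0,0,0,0,0,0],[0,0,0,0,0,0,0]]'
cat > look.py <<'E'
import sys; from h import *
n=sys.argv[1]; s=ctrl.read_state(); cal=ctrl.get_calibration("wrist"); im=ctrl.camera("wrist")
cv2.imwrite(f"pics/{n}.png",im[:,:,::-1]); np.savez(f"pics/{n}.npz",im=im,**cal)
p=np.array(s["position"])*1000; y=R.from_rotvec(s["eef_rot"]).apply([[0,1,0],[0,0,1]])
print("t",round(s["clock"],2),"tcp",p.round(1),"closing deg",round(float(np.degrees(np.arctan2(y[0,1],y[0,0]))),1),"z",y[1].round(3),"q7",round(s["joint_pos"][6],2),"F",np.round(s["force"],1),"gap",round(s["finger_gap"],3),"grip",round(s["grasp_force"],1))
E
python3 look.py w1
```

```text
clock: 0.52
position: [0.3801, -0.4102, 0.256]
eef_rot: [-3.055, -0.729, 0.0]
force: [0.9, -0.8, 0.8]
finger_gap: 0.996
grasp_force: 0.0
clock: 0.93
position: [0.4551, -0.2202, 0.2563]
eef_rot: [3.056, 0.729, -0.0]
force: [1.5, -1.0, 0.9]
finger_gap: 0.999
grasp_force: 0.0
clock: 1.35
position: [0.502, -0.0301, 0.2561]
eef_rot: [-2.689, -1.623, 0.0]
force: [1.0, -0.2, -0.1]
finger_gap: 1.0
grasp_force: 0.0
clock: 1.77
position: [0.5065, 0.1595, 0.2563]
eef_rot: [-2.215, -2.228, 0.0]
force: [0.9, 0.0, 0.2]
finger_gap: 1.001
grasp_force: 0.0
clock: 2.18
position: [0.5087, 0.2325, 0.2558]
eef_rot: [-2.223, -2.219, 0.002]
force: [-0.1, -0.4, -0.5]
finger_gap: 1.001
grasp_force: 0.0
t 2.18 tcp [508.7 232.5 255.8] closing deg -0.1 z [-0.001 -0.    -1.   ] q7 -0.7 F [-0.1 -0.4 -0.5] gap 1.001 grip 0.0
```

View pics/w1.png

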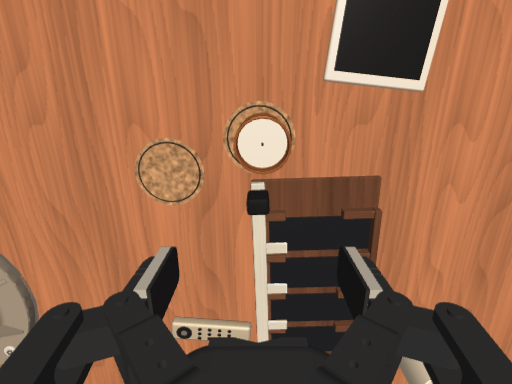

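The wrist view (up = +y, right = +x) shows the wax at (263,143), the empty mat at (169,171), the grip at (258,202) and the tongue tips at (287,248), (287,289) and (287,325).

```bash
python3 - <<'E'
from h import *
d=np.load("pics/w1.npz"); im=d["im"]; cal={k:d[k] for k in d.files if k!="im"}; h=hsv(im)
tc=ctrl.get_calibration("top"); ti=np.load("pics/top0.npy"); th=hsv(ti)
def cen(m,x0,x1,y0,y1,):
    q=np.zeros_like(m); q[y0:y1,x0:x1]=m[y0:y1,x0:x1]; c=max(blobs(q,20),key=cv2.contourArea); (x,y),r=cv2.minEnclosingCircle(c); M=cv2.moments(c); return np.array([M['m10']/M['m00'],M['m01']/M['m00']]),r
lw=(h[:,:,1]<75)&(h[:,:,2]>120); lt=(th[:,:,1]<75)&(th[:,:,2]>85)
a,r=cen(lw,225,300,100,178); b,rb=cen(lt,155,185,205,232)
o1,d1=ray(cal,a);o2,d2=ray(tc,b); A=np.c_[d1[0],-d2[0]]; t=np.linalg.lstsq(A,o2-o1,rcond=None)[0]
print("wax px",a,r,b,rb,"pts",o1+t[0]*d1[0],o2+t[1]*d2[0])
# mat ring: dark line / outer; use cork saturation vs wood
lab=cv2.cvtColor(im,cv2.COLOR_RGB2LAB).astype(int); print("lab wood",lab[250,60],"cork",lab[165,160],lab[180,175])
wood=lab[220:260,60:120].reshape(-1,3).mean(0); m=(np.abs(lab[:,:,1]-wood[1])>6); m=cv2.morphologyEx(m.astype(np.uint8),cv2.MORPH_OPEN,np.ones((3,3)))
p,r=cen(m,120,215,125,215); q=onz(cal,[p,p+[r,0]],0.001)*1000; print("mat px",p,r,q[0],"radius mm",q[1,0]-q[0,0])
p=onz(cal,[[258,202],[247,214],[269,214]],.08)*1000;print("grip",p)
dk=h[:,:,2]<40
# tongue tips & rail bar edges
tips=onz(cal,[[287,248],[287,289],[287,325]],.037)*1000;print("tips",tips)
print("rail edge", onz(cal,[[253,217],[257,342]],.04)*1000)
E
```

```text
wax px [261.97395833 142.65040205] 24.749786376953125 [168.8904321  219.16358025] 9.029555320739746 pts [0.51459409 0.26672803 0.05199137] [0.51391663 0.26688977 0.05195707]
lab wood [135 151 160] cork [150 141 158] [149 141 158]
mat px [169.04690449 171.09786712] 35.81483459472656 [387.58450044 220.00020782] radius mm 49.279173863739345
grip [[509.95097416 204.5796391 ]
 [497.37217964 189.94113074]
 [522.48174829 189.91053575]]
tips [[549.42734607 120.82378736]
 [551.57138756  53.65398878]
 [553.6651691  -11.94123676]]
rail edge [[503.36406144 168.39588602]
 [507.99790067 -42.14014449]]
```

```bash
H="python3 -m handwheel"
$H '[[0,5,34.5,0,0,0,0],[0,0,0,-40,0,0,0],[0,0,0,-40,0,0,0],[0,0,0,-40,0,0,0],[0,0,0,-35,0,0,0]]' >/dev/null
$H '[[0,0,0,-25,0,0,0],[0,0,0,-20,0,0,0],[0,0,0,-10,0,0,0],[0,0,0,-8,0,0,0],[0,0,0,0,0,0,0]]'
python3 look.py w2
```

```text
clock: 3.07
position: [0.514, 0.2662, 0.0376]
eef_rot: [-2.225, -2.217, 0.002]
force: [-0.3, 0.2, 0.3]
finger_gap: 0.997
grasp_force: 0.0
t 3.07 tcp [514.  266.2  37.6] closing deg -0.2 z [-0.001 -0.001 -1.   ] q7 -0.94 F [-0.3  0.2  0.3] gap 0.997 grip 0.0
```

View pics/w2.png

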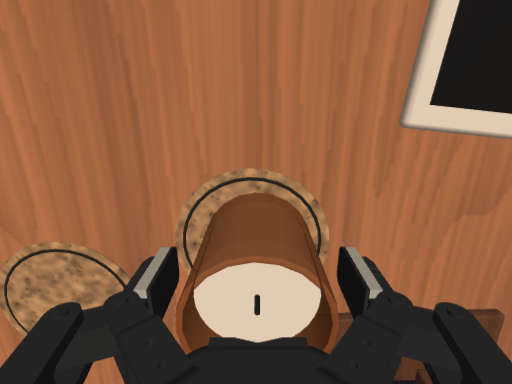

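The jar is centred between the pads, with the wick at (257,304). I'll close gently and slide it.

```bash
H="python3 -m handwheel"
$H '[[1,0,0,0,0,0,0],[1,0,0,0,0,0,0],[1,0,0,0,0,0,0],[1,0,0,0,0,0,0],[1,0,0,0,0,0,0]]' 25
$H '[[1,-1,0,0,0,0,0],[1,-3,0,0,0,0,0],[1,-5,0,0,0,0,0],[1,-6,0,0,0,0,0],[1,-6,0,0,0,0,0]]'
python3 look.py w3
```

```text
clock: 3.53
position: [0.5142, 0.2676, 0.0398]
eef_rot: [2.224, 2.218, 0.002]
force: [-5.0, -2.0, 10.6]
finger_gap: 0.743
grasp_force: 20.2
clock: 3.95
position: [0.4946, 0.2678, 0.0399]
eef_rot: [2.224, 2.217, 0.006]
force: [5.6, 0.4, 2.8]
finger_gap: 0.745
grasp_force: 22.0
t 3.95 tcp [494.6 267.8  39.9] closing deg -0.2 z [ 0.004  0.002 -1.   ] q7 -0.96 F [5.6 0.4 2.8] gap 0.745 grip 22.0
```

```bash
H="python3 -m handwheel"
$H '[[1,-7,-2,0,0,0,0],[1,-7,-2,0,0,0,0],[1,-7,-3,0,0,0,0],[1,-7,-3,0,0,0,0],[1,-7,-3,0,0,0,0]]'
$H '[[1,-7,-3,0,0,0,0],[1,-7,-3,0,0,0,0],[1,-7,-3,0,0,0,0],[1,-7,-3,0,0,0,0],[1,-7,-3,0,0,0,0]]'
$H '[[1,-7,-4,0,0,0,0],[1,-7,-4,0,0,0,0],[1,-6,-4,0,0,0,0],[1,-5,-4,0,0,0,0],[1,-3,-3,0,0,0,0]]'
$H '[[1,-2,-1,0,0,0,0],[1,-1,0,0,0,0,0],[1,0,0,0,0,0,0],[1,0,0,0,0,0,0],[1,0,0,0,0,0,0]]'
python3 look.py w4
```

```text
clock: 4.42
position: [0.4598, 0.2555, 0.0399]
eef_rot: [2.224, 2.218, 0.008]
force: [7.6, 3.5, 6.0]
finger_gap: 0.746
grasp_force: 23.3
clock: 4.83
position: [0.4249, 0.2407, 0.0399]
eef_rot: [2.224, 2.218, 0.008]
force: [8.1, 4.2, 6.5]
finger_gap: 0.743
grasp_force: 23.3
clock: 5.25
position: [0.3967, 0.222, 0.0399]
eef_rot: [2.223, 2.219, 0.009]
force: [5.8, 5.9, 6.1]
finger_gap: 0.746
grasp_force: 23.6
clock: 5.67
position: [0.3941, 0.2206, 0.0398]
eef_rot: [2.224, 2.218, 0.007]
force: [5.3, 1.4, 11.6]
finger_gap: 0.743
grasp_force: 23.8
t 5.67 tcp [394.1 220.6  39.8] closing deg -0.2 z [ 0.004  0.002 -1.   ] q7 -1.03 F [ 5.3  1.4 11.6] gap 0.743 grip 23.8
```

View pics/w4.png

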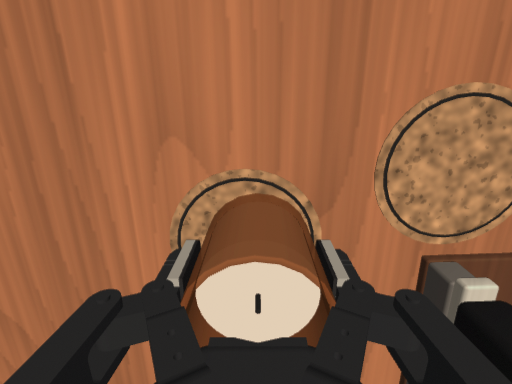

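The jar is about 6 mm to +x of the mat centre: the mat ring is centred at column 246 and the jar at 257.

```bash
H="python3 -m handwheel"
$H '[[1,-2,0,0,0,0,0],[1,-3,0,0,0,0,0],[1,-2,0,0,0,0,0],[1,0,0,0,0,0,0],[1,0,0,0,0,0,0]]'
$H '[[0,0,0,0,0,0,0],[0,0,0,0,0,0,0],[0,0,0,0,0,0,0],[0,0,0,0,0,0,0],[0,0,0,0,0,0,0]]'
$H '[[0,0,0,10,0,0,0],[0,0,0,30,0,0,0],[0,0,0,40,0,0,0],[0,0,0,40,0,0,0],[0,0,0,40,0,0,0]]'
$H '[[0,10,-5,30,0,0,0],[0,30,-5,20,0,0,0],[0,40,-5,0,0,0,0],[0,40,-5,0,0,0,0],[0,0,0,0,0,0,0]]'
python3 look.py w5
```

```text
clock: 6.13
position: [0.3872, 0.2205, 0.0398]
eef_rot: [2.224, 2.217, 0.007]
force: [6.5, 1.5, 11.9]
finger_gap: 0.746
grasp_force: 23.8
clock: 6.55
position: [0.3848, 0.2193, 0.0383]
eef_rot: [-2.224, -2.219, 0.0]
force: [0.0, -0.0, -0.8]
finger_gap: 1.001
grasp_force: 0.0
clock: 6.97
position: [0.3839, 0.2195, 0.2006]
eef_rot: [-2.222, -2.219, 0.001]
force: [1.4, 0.0, -0.2]
finger_gap: 1.003
grasp_force: 0.0
clock: 7.38
position: [0.5107, 0.1971, 0.2489]
eef_rot: [2.229, 2.213, 0.003]
force: [-2.7, -0.8, -1.1]
finger_gap: 1.001
grasp_force: 0.0
t 7.38 tcp [510.7 197.1 248.9] closing deg -0.4 z [ 0.002  0.001 -1.   ] q7 -0.64 F [-2.7 -0.8 -1.1] gap 1.001 grip 0.0
```

View pics/w5.png

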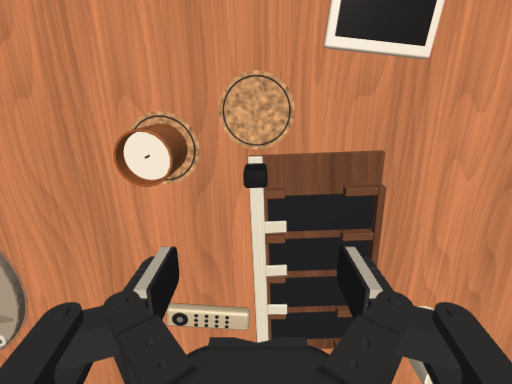

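The candle stands on the new mat at (148,155), and the grip at (256,176) is clear. Next I'll get the dock pose from the felt edges.

```bash
python3 - <<'E'
from h import *
d=np.load("pics/w5.npz"); im=d["im"]; cal={k:d[k] for k in d.files if k!="im"}; h=hsv(im)
v=im.mean(2)
for c in (296,312,328):
    dark=cv2.GaussianBlur(v,(3,3),0)[180:345,c]<30
    e=np.flatnonzero(np.diff(dark.astype(int)))+180.5
    print(c,[(r,)+tuple((onz(cal,[[c,r]],.008)[0]*1000).round(1)) for r in e])
lt=(h[:,:,1]<75)&(h[:,:,2]>120)
for r in (227,271,309):
    row=lt[r,270:310]; e=270+np.flatnonzero(row).max()+.5
    col=lt[r-12:r+13,280]; e2=np.flatnonzero(col)+r-12
    print("tip",(onz(cal,[[e,r],[e,e2.min()-.5],[e,e2.max()+.5]],.039)*1000).round(1).tolist())
g=v[160:200,256]; dk=np.flatnonzero(g<35)+160; gr=np.flatnonzero(v[186,235:280]<35)+235
print("grip rows",dk.min(),dk.max(),"cols",gr.min(),gr.max(),(onz(cal,[[256,dk.max()+.5],[256,dk.min()-.5],[gr.min()-.5,186],[gr.max()+.5,186]],.08)*1000).round(1).tolist())
b=np.flatnonzero(lt[160,240:275])+240; print("rail end",(onz(cal,[[256,156.5]],.04)*1000).round(1))
E
```

```text
296 []
312 []
328 []
tip [[548.8, 121.6], [548.6, 130.8], [549.0, 113.6]]
tip [[550.6, 55.0], [550.3, 65.3], [550.7, 47.7]]
tip [[552.2, -9.2], [552.0, 0.5], [552.4, -17.3]]
grip rows 165 186 cols 246 265 [[510.2, 189.9], [510.4, 214.2], [498.9, 190.6], [520.4, 190.4]]
rail end [[510.2 214.5]]
```

```bash
H="python3 -m handwheel"
$H '[[0,0,1.5,-40,0,0,2],[0,0,0,-40,0,0,0],[0,0,0,-40,0,0,0],[0,0,0,-30,0,0,0],[0,0,0,-15,0,0,0]]' 40
$H '[[0,0,0,-9,0,0,0],[0,0,0,0,0,0,0],[1,0,0,0,0,0,0],[1,0,0,0,0,0,0],[1,0,0,0,0,0,0]]'
$H '[[1,0,0,0,0,0,0],[1,0,0,0,0,0,0],[1,0,0,0,0,0,0],[1,0,0,0,0,0,0],[1,0,0,0,0,0,0]]'
$H '[[1,0,2,0,0,0,0],[1,0,3,0,0,0,0],[1,0,4,0,0,0,0],[1,0,4,0,0,0,0],[1,0,4,0,0,0,0]]'
python3 look.py w6
```

```text
clock: 7.85
position: [0.5023, 0.2003, 0.0803]
eef_rot: [-2.182, -2.256, 0.006]
force: [-0.7, -0.5, 0.5]
finger_gap: 0.996
grasp_force: 0.0
clock: 8.27
position: [0.5056, 0.2012, 0.0758]
eef_rot: [2.185, 2.256, 0.003]
force: [0.4, -0.1, -0.3]
finger_gap: 0.604
grasp_force: 0.0
clock: 8.68
position: [0.5081, 0.2013, 0.0759]
eef_rot: [2.185, 2.254, 0.009]
force: [14.4, 0.6, 1.3]
finger_gap: 0.296
grasp_force: 47.0
clock: 9.1
position: [0.5077, 0.2179, 0.0759]
eef_rot: [2.185, 2.254, 0.007]
force: [10.1, -3.4, 6.3]
finger_gap: 0.296
grasp_force: 47.6
t 9.1 tcp [507.7 217.9  75.9] closing deg 1.8 z [ 0.005  0.001 -1.   ] q7 -0.8 F [10.1 -3.4  6.3] gap 0.296 grip 47.6
```

```bash
H="python3 -m handwheel"
$H '[[1,1,4,0,0,0,0],[1,1,4,0,0,0,0],[1,1,4,0,0,0,0],[1,0,3,0,0,0,0],[1,0,2,0,0,0,0]]'
$H '[[1,0,2,0,0,0,0],[1,0,2,0,0,0,0],[1,0,2,0,0,0,0],[1,0,1,0,0,0,0],[1,0,1,0,0,0,0]]'
$H '[[1,0,1,0,0,0,0],[1,0,1,0,0,0,0],[1,0,1,0,0,0,0],[1,0,1,0,0,0,0],[1,0,1,0,0,0,0]]'
```

```text
clock: 9.57
position: [0.5076, 0.2354, 0.0756]
eef_rot: [2.185, 2.257, -0.0]
force: [-11.0, -3.1, 24.7]
finger_gap: 0.298
grasp_force: 49.8
clock: 9.98
position: [0.5075, 0.2397, 0.0754]
eef_rot: [2.186, 2.253, -0.007]
force: [-13.8, -26.3, 37.6]
finger_gap: 0.292
grasp_force: 51.5
clock: 10.4
position: [0.5075, 0.2402, 0.0752]
eef_rot: [2.186, 2.248, -0.016]
force: [-14.9, -39.8, 39.9]
finger_gap: 0.293
grasp_force: 51.7
```

```bash
H="python3 -m handwheel"
$H '[[1,0,-3,0,0,0,0],[1,0,-3,0,0,0,0],[0,0,0,0,0,0,0],[0,0,0,0,0,0,0],[0,0,0,0,0,0,0]]'
$H '[[0,0,0,0,0,0,0],[0,0,0,40,0,0,0],[0,0,0,40,0,0,0],[0,0,0,40,0,0,0],[0,0,0,40,0,0,0]]'
$H '[[0,20,-30,10,0,0,0],[0,20,-35,10,0,0,0],[0,10,-35,10,0,0,0],[0,0,-30,0,0,0,0],[0,0,0,0,0,0,0]]'
python3 look.py w7
python3 - <<'E'
from h import *
d=np.load("pics/w7.npz"); im=d["im"]; cal={k:d[k] for k in d.files if k!="im"}
tc=ctrl.get_calibration("top");t=ctrl.camera("top"); np.savez("pics/t7.npz",im=t,**tc)
for r in remotes(t,tc): print(r)
print("--"); 
for r in remotes(im,cal,s=2): print(r)
E
```

```text
clock: 10.82
position: [0.5082, 0.242, 0.0746]
eef_rot: [2.185, 2.257, 0.001]
force: [-0.9, 0.5, 0.1]
finger_gap: 0.708
grasp_force: 0.0
clock: 11.23
position: [0.5074, 0.242, 0.236]
eef_rot: [-2.184, -2.257, 0.001]
force: [0.0, -0.4, 0.6]
finger_gap: 0.999
grasp_force: 0.0
clock: 11.65
position: [0.5591, 0.1052, 0.2645]
eef_rot: [2.192, 2.248, -0.002]
force: [0.7, 0.4, 0.7]
finger_gap: 0.998
grasp_force: 0.0
t 11.65 tcp [559.1 105.2 264.5] closing deg 1.5 z [ 0.    -0.002 -1.   ] q7 -0.42 F [0.7 0.4 0.7] gap 0.998 grip 0.0
(376.5, -211.2, -48.6, 123, 29, [71, 128])
(431.1, -49.6, -5.5, 122, 29, [66, 129])
--
```

View pics/w7.png

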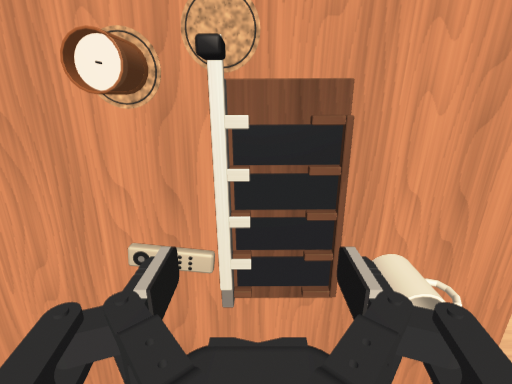

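The rail is open: the tongue tips at column 249, rows 122, 175, 222 and 264 stand between the felt lanes. I'll work out the dock pose from them and from the divider and tray edges.

```bash
python3 - <<'E'
from h import *
d=np.load("pics/w7.npz"); im=d["im"]; cal={k:d[k] for k in d.files if k!="im"}; h=hsv(im)
lt=(h[:,:,1]<75)&(h[:,:,2]>120); T=[]
for r in (122,175,222,264):
    e=236+np.flatnonzero(lt[r,236:262]).max()+.5
    c=np.flatnonzero(lt[r-12:r+13,242])+r-12
    p=onz(cal,[[e,c.min()-.5],[e,c.max()+.5]],.039)*1000; T.append([e,(c.min()+c.max())/2]); print(p.round(1).tolist())
T=(onz(cal,T,.039)*1000)[::-1]; print("tips",T.round(1).tolist())
dk=np.array([[-43,y] for y in(-66,0,66,132)],float)
a=T-T.mean(0); b=dk-dk.mean(0); th=np.arctan2((b[:,0]*a[:,1]-b[:,1]*a[:,0]).sum(),(a*b).sum())
Rm=np.array([[np.cos(th),-np.sin(th)],[np.sin(th),np.cos(th)]]); o=T.mean(0)-Rm@dk.mean(0); print("yaw",np.degrees(th),"origin",o)
# check with felt edges
v=im.mean(2); 
for c in(270,290): 
    g=v[110:300,c]; e=np.flatnonzero(np.abs(np.diff((g<40).astype(int))))+110.5
    P=onz(cal,[[c,r] for r in e],.008)*1000; print(((P-o)@Rm).round(1).tolist(), g.min())
E=onz(cal,[[352,100],[335,280],[290,79]],.022)*1000; print("edges",((E-o)@Rm).round(1))
for k,y in enumerate((-99,-33,33,99)): print("lane",k,(o+Rm@[3,y]).round(1))
# remotes: all light blobs in the top view
t=np.load("pics/t7.npz"); tc={k:t[k] for k in t.files if k!="im"}; h=hsv(t["im"])
for S,V in((75,85),(90,75),(60,100)):
  for c in blobs((h[:,:,1]<S)&(h[:,:,2]>V),150,2000):
    P=onz(tc,c[:,0,:],.018)*1000; q=cv2.minAreaRect(P.astype(np.float32))
    if q[0][0]<700: print(S,[np.round(x,1) for x in q])
E
```

```text
[[547.7, 168.6], [548.0, 152.3]]
[[549.9, 102.8], [550.2, 85.7]]
[[550.9, 38.2], [551.2, 20.5]]
[[553.4, -28.0], [553.7, -46.2]]
tips [[553.5, -37.0], [551.1, 29.4], [550.1, 94.3], [547.8, 160.5]]
yaw 1.576872465673065 origin [594.52494375  29.99929577]
[[-16.0, 120.1], [-15.9, 117.5], [-15.9, 116.2], [-15.9, 113.6], [-15.9, 112.3], [-15.4, 73.1], [-15.2, 57.6], [-14.6, 6.7], [-14.4, -7.5], [-13.8, -59.0], [-13.6, -74.8], [-13.0, -126.3]] 35.333333333333336
[[10.2, 123.9], [10.3, 121.3], [10.4, 118.8], [12.0, 73.1], [12.5, 58.9], [14.3, 6.6], [14.8, -7.6], [16.6, -59.1], [17.1, -73.1], [19.0, -126.3]] 35.333333333333336
edges [[  83.4  155.6]
 [  85.4 -105.7]
 [   6.7  179.7]]
lane 0 [600.2 -68.9]
lane 1 [598.4  -2.9]
lane 2 [596.6  63.1]
lane 3 [594.8 129. ]
75 [array([  26.1, -139. ]), array([82.5, 56.6]), np.float64(31.0)]
75 [array([386.5, 224.2]), array([55.2, 54.3]), np.float64(89.6)]
75 [array([ 384.6, -220.2]), array([28.5, 98.9]), np.float64(40.9)]
75 [array([ 434.7, -323.3]), array([101.3,  28.1]), np.float64(54.1)]
75 [array([442.7, -50.7]), array([28.6, 98.4]), np.float64
[... 261 characters left out ...]
]), np.float64(89.8)]
90 [array([388.1, 225.7]), array([58.3, 57.5]), np.float64(89.6)]
90 [array([ 376.3, -211.2]), array([ 30.4, 127.2]), np.float64(41.5)]
90 [array([ 427.5, -332.5]), array([126.3,  31.5]), np.float64(53.5)]
90 [array([430.2, -48. ]), array([ 32.8, 126.1]), np.float64(84.9)]
90 [array([531. , -41.4]), array([ 48.8, 158.8]), np.float64(2.4)]
90 [array([ 599.3, -289.2]), array([124.9,  32. ]), np.float64(32.3)]
90 [array([657.5, 411.7]), array([175.2, 125.8]), np.float64(84.0)]
60 [array([386.5, 225.7]), array([54.5, 51.7]), np.float64(0.8)]
60 [array([530.9, -25. ]), array([ 47.4, 120. ]), np.float64(1.7)]
60 [array([656.5, 411.3]), array([170.6, 121.1]), np.float64(84.2)]
```

```bash
H="python3 -m handwheel"
$H '[[0,-9,-11,0,0,0,-6.9],[0,-9,-11,0,0,0,-6.9],[0,-9,-11,0,0,0,-6.9],[0,-9,-11,0,0,0,-6.9],[0,-9,-11,0,0,0,-6.9]]'>/dev/null
$H '[[0,-9,-11,0,0,0,-6.9],[0,-9,-11,0,0,0,-6.9],[0,-9,-11,0,0,0,-6.9],[0,-9,-11,0,0,0,-6.9],[0,-9,-11,0,0,0,-6.9]]'>/dev/null
$H '[[0,-9,-11,-15,0,0,-6.9],[0,-9,-11,0,0,0,-6.9],[0,-9,-11,0,0,0,-6.9],[0,-10,-11,0,0,0,-6.9],[0,0,0,0,0,0,0]]'>/dev/null
cat > rem.py <<'E'
# look with the wrist camera, measure the remote nearest the TCP, print the move to grasp it
import sys; from h import *
n=sys.argv[1]; s=ctrl.read_state(); cal=ctrl.get_calibration("wrist"); im=ctrl.camera("wrist")
cv2.imwrite(f"pics/{n}.png",im[:,:,::-1]); np.savez(f"pics/{n}.npz",im=im,**cal)
p=np.array(s["position"])*1000; y=R.from_rotvec(s["eef_rot"]).apply([0,1,0]); c=float(np.degrees(np.arctan2(y[1],y[0])))
print("t",round(s["clock"],2),"tcp",p.round(1),"closing",round(c,1),"q7",round(s["joint_pos"][6],2))
z=float(sys.argv[2]) if len(sys.argv)>2 else .018
h=hsv(im); m=((h[:,:,1]<90)&(h[:,:,2]>110)).astype(np.uint8); m=cv2.morphologyEx(m,cv2.MORPH_CLOSE,np.ones((13,13),np.uint8))
for b in blobs(m,600):
    P=onz(cal,b[:,0,:],z)*1000; (cx,cy),(w,l),a=cv2.minAreaRect(P.astype(np.float32))
    if w>l: w,l=l,w
    else: a+=90
    if not(90<l<160 and 22<w<55): continue
    x,yy,W,H=cv2.boundingRect(b)
    ax=np.array([np.cos(np.radians(a)),np.sin(np.radians(a))]); D=P.mean(0)*0
    g=[]
    for sg in(1,-1):
        u,v=proj(cal,[(cx+sg*ax[0]*47)/1000,(cy+sg*ax[1]*47)/1000,z])[0].round().astype(int)
        q=im[max(v-3,0):v+4,max(u-3,0):u+4]; g.append(float(q.mean()) if q.size else 999)
    if g[0]<g[1]: a+=180
    a=(a+180)%360-180; turn=((a-90-c)+180)%360-180
    print("remote",round(cx,1),round(cy,1),"tail",round(a,1),"L,W",round(l),round(w),"pad",np.round(g),"box",(x,yy,W,H),"move",np.round([cx-p[0],cy-p[1]],1),"turn",round(turn,1))
E
python3 rem.py a1
```

```text
t 13.0 tcp [429.5 -42.8 249.1] closing -95.2 q7 -1.72
remote 381.4 -207.8 tail -48.5 L,W 127 38 pad [ 41. 151.] box (343, 149, 91, 81) move [ -48.1 -165.1] turn -43.3
remote 434.6 -325.7 tail 53.7 L,W 128 38 pad [151.  31.] box (438, 107, 74, 72) move [   5.1 -283. ] turn 58.9
```

View pics/a1.png

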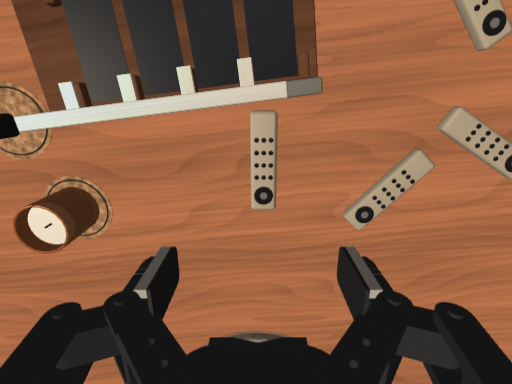

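Remote A lies at (263,160) with its pad towards the robot. B is at (388,190) and C at (480,140). My 13 px closing kernel merged A with the rail, so I'll shrink it.

```bash
sed -i 's/np.ones((13,13)/np.ones((5,5)/' rem.py; python3 rem.py a2
```

```text
t 13.05 tcp [430.5 -41.9 249.3] closing -94.8 q7 -1.72
remote 381.4 -207.9 tail -48.5 L,W 127 38 pad [ 42. 151.] box (343, 151, 92, 80) move [ -49. -166.] turn -43.8
remote 433.2 -48.5 tail -4.6 L,W 126 31 pad [ 77. 156.] box (251, 112, 26, 98) move [ 2.8 -6.6] turn 0.2
remote 433.2 -325.1 tail 53.7 L,W 129 35 pad [151.  30.] box (438, 110, 74, 72) move [   2.8 -283.2] turn 58.5
```

```bash
H="python3 -m handwheel"
$H '[[0.3,2,-6,-40,0,0,0],[0.3,0,0,-40,0,0,0],[0.3,0,0,-40,0,0,0],[0.3,0,0,-40,0,0,0],[0.3,0,0,-30,0,0,0]]' 40 >/dev/null
$H '[[0.3,0,0,-20,0,0,0],[0.3,0,0,-12,0,0,0],[0.3,0,0,0,0,0,0],[1,0,0,0,0,0,0],[1,0,0,0,0,0,0]]'
$H '[[1,0,0,0,0,0,0],[1,0,0,0,0,0,0],[1,0,0,0,0,0,0],[1,0,0,0,0,0,0],[1,0,0,0,0,0,0]]'
$H '[[1,0,0,15,0,0,0],[1,0,0,25,0,0,0],[1,0,0,35,0,0,0],[1,0,0,0,0,0,0],[1,0,0,0,0,0,0]]'
python3 look.py a3
```

```text
clock: 13.93
position: [0.4337, -0.0475, 0.028]
eef_rot: [-3.139, 0.127, -0.001]
force: [-0.5, -3.2, 1.7]
finger_gap: 0.434
grasp_force: 1.3
clock: 14.35
position: [0.4337, -0.048, 0.0283]
eef_rot: [-3.139, 0.129, -0.003]
force: [-2.7, 1.9, 10.3]
finger_gap: 0.387
grasp_force: 41.3
clock: 14.77
position: [0.4342, -0.0484, 0.1043]
eef_rot: [3.139, -0.131, 0.007]
force: [-0.4, -0.6, -2.1]
finger_gap: 0.388
grasp_force: 40.3
t 14.77 tcp [434.2 -48.4 104.3] closing deg -94.8 z [ 0.005 -0.    -1.   ] q7 -1.8 F [-0.4 -0.6 -2.1] gap 0.388 grip 40.3
```

View pics/a3.png

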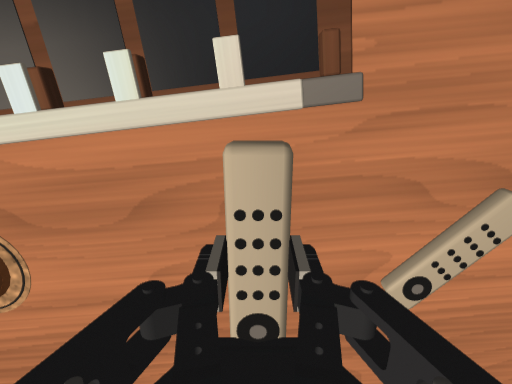

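Remote A is held centrally at about (258,240), pad towards the robot. I'll take it above lane 3.

```bash
H="python3 -m handwheel"
$H '[[1,10,11,0,0,0,1],[1,20,22,0,0,0,1],[1,20,22,0,0,0,1],[1,20,22,0,0,0,1],[1,20,22,0,0,0,1]]'>/dev/null
$H '[[1,20,22,0,0,0,1.4],[1,20,22,0,0,0,0],[1,20,22,0,0,0,0],[1,11.5,12.5,0,0,0,0],[1,0,0,0,0,0,0]]'
python3 look.py a4
```

```text
clock: 15.65
position: [0.5957, 0.1337, 0.1006]
eef_rot: [-3.139, -0.052, 0.001]
force: [-0.9, -0.1, -0.8]
finger_gap: 0.389
grasp_force: 40.3
t 15.65 tcp [595.7 133.7 100.6] closing deg -88.1 z [-0.001  0.002 -1.   ] q7 -2.02 F [-0.9 -0.1 -0.8] gap 0.389 grip 40.3
```

View pics/a4.png

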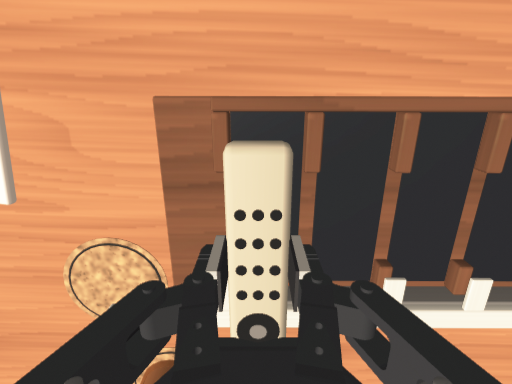

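The remote's tail at columns 224-292 sits slightly left (+y) of the felt at 229-305, which agrees with the 4.7 mm TCP error. I'll correct and lower.

```bash
H="python3 -m handwheel"
$H '[[1,0,-4.5,-5,0,0,0],[1,0,0,-15,0,0,0],[1,0,0,-15,0,0,0],[1,0,0,0,0,0,0],[1,0,0,0,0,0,0]]'
$H '[[1,0,0,-10,0,0,0],[1,0,0,-10,0,0,0],[1,0,0,-5,0,0,0],[1,0,0,-3,0,0,0],[1,0,0,0,0,0,0]]'
```

```text
clock: 16.12
position: [0.5933, 0.1237, 0.0663]
eef_rot: [3.14, 0.044, -0.004]
force: [0.2, 0.0, -0.9]
finger_gap: 0.388
grasp_force: 40.2
clock: 16.53
position: [0.594, 0.1248, 0.0385]
eef_rot: [3.141, 0.046, -0.002]
force: [-0.0, 0.1, -0.5]
finger_gap: 0.388
grasp_force: 40.3
```

```bash
H="python3 -m handwheel"
$H '[[1,1,2,0,0,0,0],[1,1,2,0,0,0,0],[1,0,0,0,0,0,0],[1,0,0,-1,0,0,0],[1,0,0,0,0,0,0]]'
$H '[[0.4,0,0,0,0,0,0],[0.4,0,0,0,0,0,0],[0.4,0,0,0,0,0,0],[0.4,0,0,10,0,0,0],[0.4,0,0,20,0,0,0]]'
$H '[[0.4,0,0,40,0,0,0],[0.4,0,0,40,0,0,0],[0,0,0,40,0,0,0],[0,-20,-35,40,0,0,0],[0,-20,-35,20,0,0,-4]]'
$H '[[0,-20,-35,0,0,0,-6],[0,-20,-35,0,0,0,-7],[0,-20,-35,0,0,0,-7],[0,-20,-35,0,0,0,-7],[0,-20,-35,0,0,0,-7]]'
$H '[[0,-20,-35,0,0,0,-7],[0,-20,-30,0,0,0,-4],[0,-20,-20,0,0,0,0],[0,0,0,0,0,0,0],[0,0,0,0,0,0,0]]'
python3 rem.py b1
```

```text
clock: 16.95
position: [0.5965, 0.1289, 0.0384]
eef_rot: [-3.141, -0.046, -0.0]
force: [1.3, -0.6, -1.1]
finger_gap: 0.387
grasp_force: 40.3
clock: 17.37
position: [0.5951, 0.1285, 0.0672]
eef_rot: [3.141, 0.046, -0.005]
force: [-1.1, -0.1, 0.2]
finger_gap: 0.599
grasp_force: 0.0
clock: 17.78
position: [0.5642, 0.0729, 0.2405]
eef_rot: [-3.139, 0.056, -0.007]
force: [-0.1, -1.3, -0.1]
finger_gap: 0.99
grasp_force: 0.0
clock: 18.2
position: [0.4619, -0.1056, 0.2371]
eef_rot: [-2.981, 0.988, -0.002]
force: [0.7, 0.1, -0.0]
finger_gap: 0.997
grasp_force: 0.0
clock: 18.62
position: [0.4024, -0.1902, 0.237]
eef_rot: [-2.875, 1.265, -0.002]
force: [0.3, 0.2, 0.4]
finger_gap: 0.996
grasp_force: 0.0
t 18.62 tcp [ 402.4 -190.2  237. ] closing -137.5 q7 -2.1
remote 379.2 -211.4 tail -48.5 L,W 126 33 pad [ 78. 155.] box (270, 115, 31, 100) move [-23.2 -21.2] turn -1.0
remote 430.1 -331.8 tail 53.6 L,W 128 33 pad [158.  92.] box (269, 30, 119, 55) move [  27.7 -141.6] turn 101.1
```

View pics/b1.png

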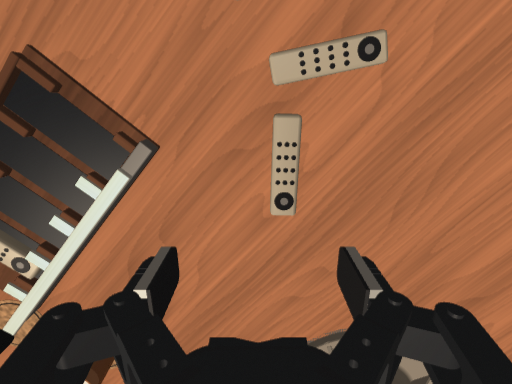

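A lies in lane 3 (lower left). B is at (285,165), and C is at (328,57) with its pad pointing right.

```bash
H="python3 -m handwheel"
$H '[[0.2,-12,-10.5,0,0,0,-1],[0.2,-12,-10.5,-30,0,0,0],[0.2,0,0,-40,0,0,0],[0.2,0,0,-40,0,0,0],[0.2,0,0,-20,0,0,0]]' >/dev/null
$H '[[0.2,0,0,-20,0,0,0],[0.2,0,0,-20,0,0,0],[0.2,0,0,-20,0,0,0],[0.2,0,0,0,0,0,0],[0.2,0,0,0,0,0,0]]'
python3 look.py b2
```

```text
clock: 19.5
position: [0.3792, -0.2096, 0.0459]
eef_rot: [-2.867, 1.285, 0.003]
force: [0.2, 0.6, 0.9]
finger_gap: 0.804
grasp_force: 0.0
t 19.5 tcp [ 379.2 -209.6   45.9] closing deg -138.3 z [-0.002  0.001 -1.   ] q7 -2.05 F [0.2 0.6 0.9] gap 0.804 grip 0.0
```

```bash
H="python3 -m handwheel"
$H '[[0.3,-0.5,-1.5,-10,0,0,0],[0.3,0,0,-8,0,0,0],[0.3,0,0,0,0,0,0],[1,0,0,0,0,0,0],[1,0,0,0,0,0,0]]'
$H '[[1,0,0,0,0,0,0],[1,0,0,0,0,0,0],[1,0,0,0,0,0,0],[1,0,0,0,0,0,0],[1,0,0,0,0,0,0]]'
$H '[[1,0,0,15,0,0,0],[1,0,0,25,0,0,0],[1,0,0,35,0,0,0],[1,0,0,0,0,0,0],[1,0,0,0,0,0,0]]'
```

```text
clock: 19.97
position: [0.3788, -0.2118, 0.0284]
eef_rot: [-2.866, 1.286, -0.0]
force: [-0.5, 0.1, -0.3]
finger_gap: 0.428
grasp_force: 0.0
clock: 20.38
position: [0.3788, -0.2118, 0.0286]
eef_rot: [-2.866, 1.287, -0.001]
force: [-0.8, 1.3, 6.7]
finger_gap: 0.386
grasp_force: 39.9
clock: 20.8
position: [0.3798, -0.2122, 0.105]
eef_rot: [-2.866, 1.286, -0.007]
force: [0.4, -0.2, -1.2]
finger_gap: 0.389
grasp_force: 40.6
```

```bash
H="python3 -m handwheel"
$H '[[1,10,12,0,0,0,2],[1,18.5,23.5,0,0,0,5],[1,18.5,23.5,0,0,0,5],[1,18.5,23.5,0,0,0,5],[1,18.5,23.5,0,0,0,5]]'>/dev/null
$H '[[1,18.5,23.5,0,0,0,5],[1,18.5,23.5,0,0,0,5],[1,18.5,23.5,0,0,0,5],[1,18.5,23.5,0,0,0,5],[1,18.5,23.5,0,0,0,5]]'>/dev/null
$H '[[1,18.5,23.5,0,0,0,2.9],[1,18.5,23.5,0,0,0,0],[1,3.5,4.5,0,0,0,0],[1,0,0,-10,0,0,0],[1,0,0,-15,0,0,0]]'
$H '[[1,0,0,0,0,0,0],[1,0,0,0,0,0,0],[1,0,0,0,0,0,0],[1,0,0,0,0,0,0],[1,0,0,0,0,0,0]]'
python3 look.py b3
```

```text
clock: 22.05
position: [0.5956, 0.0637, 0.0772]
eef_rot: [-3.141, -0.044, -0.0]
force: [0.9, 0.2, -2.2]
finger_gap: 0.388
grasp_force: 40.5
clock: 22.47
position: [0.5959, 0.063, 0.0787]
eef_rot: [-3.141, -0.042, -0.001]
force: [-0.1, 0.4, -1.1]
finger_gap: 0.387
grasp_force: 40.5
t 22.47 tcp [595.9  63.   78.7] closing deg -88.5 z [ 0.001  0.    -1.   ] q7 -1.91 F [-0.1  0.4 -1.1] gap 0.387 grip 40.5
```

View pics/b3.png

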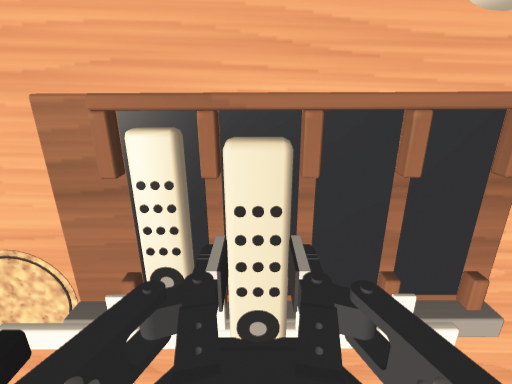

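A lies well in lane 3 (column 158) and B hangs centred over lane 2. Lowering it now, then moving on to C.

```bash
H="python3 -m handwheel"
$H '[[1,0.5,0,-15,0,0,0],[1,0,0,-15,0,0,0],[1,0,0,-8,0,0,0],[1,0,0,-3,0,0,0],[1,0,0,0,0,0,0]]'
$H '[[0.4,0,0,0,0,0,0],[0.4,0,0,0,0,0,0],[0.4,0,0,0,0,0,0],[0.4,0,0,10,0,0,0],[0.4,0,0,20,0,0,0]]'
$H '[[0.4,0,0,40,0,0,0],[0.4,0,0,40,0,0,0],[0,0,0,40,0,0,0],[0,-15,-35,40,0,0,4],[0,-15,-35,15,0,0,6]]'
$H '[[0,-15,-38,0,0,0,6],[0,-15,-38,0,0,0,6],[0,-15,-38,0,0,0,6],[0,-15,-38,0,0,0,6],[0,-15,-38,0,0,0,6]]'
$H '[[0,-15,-38,0,0,0,6],[0,-15,-38,0,0,0,6],[0,-15,-35,0,0,0,0],[0,-5,-20,0,0,0,0],[0,0,0,0,0,0,0]]'
python3 rem.py c1
```

```text
clock: 22.93
position: [0.596, 0.0633, 0.0373]
eef_rot: [3.141, 0.043, -0.001]
force: [-0.2, 0.4, -1.5]
finger_gap: 0.387
grasp_force: 40.5
clock: 23.35
position: [0.5951, 0.0631, 0.0663]
eef_rot: [3.141, 0.043, -0.005]
force: [0.2, -0.4, -0.1]
finger_gap: 0.603
grasp_force: 0.0
clock: 23.77
position: [0.5715, 0.0045, 0.2376]
eef_rot: [-3.124, -0.327, -0.01]
force: [1.0, -1.9, 0.1]
finger_gap: 0.988
grasp_force: 0.0
clock: 24.18
position: [0.496, -0.1847, 0.2335]
eef_rot: [2.942, 1.101, 0.001]
force: [1.3, -0.3, -0.0]
finger_gap: 1.0
grasp_force: 0.0
clock: 24.6
position: [0.4462, -0.3156, 0.2332]
eef_rot: [2.824, 1.373, -0.001]
force: [0.3, 0.4, -0.1]
finger_gap: 0.998
grasp_force: 0.0
t 24.6 tcp [ 446.2 -315.6  233.2] closing -38.2 q7 -0.23
remote 430.6 -331.3 tail 53.7 L,W 128 32 pad [149.  77.] box (241, 135, 29, 98) move [-15.6 -15.7] turn 1.9
remote 601.1 -287.9 tail 32.3 L,W 128 34 pad [152.  57.] box (317, 0, 77, 126) move [154.9  27.7] turn -19.5
```

```bash
H="python3 -m handwheel"
$H '[[0.2,-8,-8,0,0,0,1.9],[0.2,-8.5,-8,-30,0,0,0],[0.2,0,0,-40,0,0,0],[0.2,0,0,-40,0,0,0],[0.2,0,0,-40,0,0,0]]' >/dev/null
$H '[[0.2,0,0,-20,0,0,0],[0.2,0,0,-15,0,0,0],[0.3,0,0,0,0,0,0],[0.3,0,0,0,0,0,0],[0.3,0,0,0,0,0,0]]'
```

```text
clock: 25.48
position: [0.4331, -0.3266, 0.0487]
eef_rot: [2.796, 1.429, 0.001]
force: [-0.0, -0.2, 0.1]
finger_gap: 0.703
grasp_force: 0.0
```

```bash
H="python3 -m handwheel"
$H '[[0.3,-3,-5,0,0,0,0],[0.3,0,0,-10,0,0,0],[0.3,0,0,-10,0,0,0],[0.3,0,0,0,0,0,0],[1,0,0,0,0,0,0]]'
$H '[[1,0,0,0,0,0,0],[1,0,0,0,0,0,0],[1,0,0,0,0,0,0],[1,0,0,0,0,0,0],[1,0,0,0,0,0,0]]'
$H '[[1,0,0,15,0,0,0],[1,0,0,25,0,0,0],[1,0,0,35,0,0,0],[1,0,0,0,0,0,0],[1,0,0,0,0,0,0]]'
```

```text
clock: 25.9
position: [0.4287, -0.3314, 0.0267]
eef_rot: [-2.797, -1.428, 0.001]
force: [-0.0, -0.1, 0.0]
finger_gap: 0.573
grasp_force: 0.0
clock: 26.32
position: [0.4293, -0.3317, 0.0275]
eef_rot: [2.798, 1.429, 0.0]
force: [-0.8, 0.1, 2.3]
finger_gap: 0.385
grasp_force: 40.2
clock: 26.73
position: [0.43, -0.3324, 0.1041]
eef_rot: [2.795, 1.427, 0.003]
force: [-0.3, -0.7, -1.8]
finger_gap: 0.391
grasp_force: 40.2
```

```bash
H="python3 -m handwheel"
$H '[[1,7,13.5,0,0,0,-2.5],[1,14,27.5,0,0,0,-5],[1,14,27.5,0,0,0,-5],[1,14,27.5,0,0,0,-5],[1,14,27.5,0,0,0,-5]]'>/dev/null
$H '[[1,14,27.5,0,0,0,-5],[1,14,27.5,0,0,0,-5],[1,14,27.5,0,0,0,-5],[1,14,27.5,0,0,0,-5],[1,14,27.5,0,0,0,-5]]'>/dev/null
$H '[[1,14,27.5,0,0,0,-5],[1,14,27.5,0,0,0,-5],[1,7,13.5,0,0,0,0],[1,0,0,-10,0,0,0],[1,0,0,-15,0,0,0]]'>/dev/null
$H '[[1,0,0,0,0,0,0],[1,0,0,0,0,0,0],[1,0,0,0,0,0,0],[1,0,0,0,0,0,0],[1,0,0,0,0,0,0]]'
python3 look.py c3
```

```text
clock: 28.4
position: [0.5974, -0.0026, 0.0779]
eef_rot: [-3.14, 0.094, -0.001]
force: [-0.4, -0.0, -0.8]
finger_gap: 0.386
grasp_force: 40.1
t 28.4 tcp [597.4  -2.6  77.9] closing deg -93.4 z [ 0.001  0.    -1.   ] q7 -1.75 F [-0.4 -0.  -0.8] gap 0.386 grip 40.1
```

View pics/c3.png

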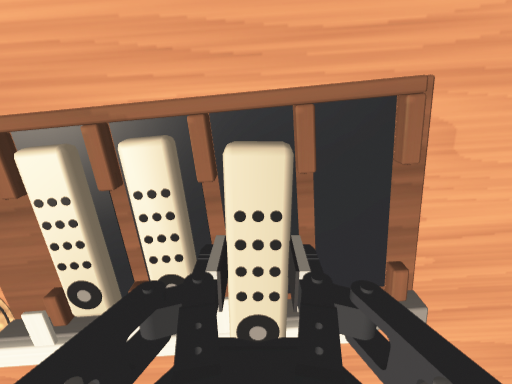

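A and B lie in their lanes. C is over lane 1 but turned 5° too far, so I'll turn it back and lower it, then go to D.

```bash
H="python3 -m handwheel"
$H '[[1,1,0,0,0,0,5],[1,0,0,-10,0,0,0],[1,0,0,-10,0,0,0],[1,0,0,-10,0,0,0],[1,0,0,0,0,0,0]]'
$H '[[1,0,0,-6,0,0,0],[1,0,0,-4,0,0,0],[1,0,0,0,0,0,0],[1,0,0,0,0,0,0],[1,0,0,0,0,0,0]]'
$H '[[0.4,0,0,0,0,0,0],[0.4,0,0,0,0,0,0],[0.4,0,0,0,0,0,0],[0.4,0,0,10,0,0,0],[0.4,0,0,20,0,0,0]]'
$H '[[0.4,0,0,40,0,0,0],[0.4,0,0,40,0,0,0],[0,0,0,40,0,0,0],[0,0,-35,40,0,0,4],[0,0,-38,15,0,0,6]]'
$H '[[0,0,-38,0,0,0,6],[0,0,-38,0,0,0,6],[0,0,-38,0,0,0,6],[0,0,-38,0,0,0,3],[0,0,-30,0,0,0,0]]'
$H '[[0,0,-15,0,0,0,0],[0,0,0,0,0,0,0],[0,0,0,0,0,0,0],[0,0,0,0,0,0,0],[0,0,0,0,0,0,0]]'
python3 rem.py d1
```

```text
clock: 28.87
position: [0.5967, -0.0023, 0.0447]
eef_rot: [3.141, 0.041, -0.005]
force: [-1.2, -0.0, -1.6]
finger_gap: 0.387
grasp_force: 40.2
clock: 29.28
position: [0.5983, -0.0022, 0.0376]
eef_rot: [-3.141, -0.044, -0.001]
force: [0.3, 1.0, -0.9]
finger_gap: 0.386
grasp_force: 40.2
clock: 29.7
position: [0.5969, -0.0023, 0.0664]
eef_rot: [3.141, 0.044, -0.005]
force: [-0.6, 0.1, 0.7]
finger_gap: 0.599
grasp_force: 0.0
clock: 30.12
position: [0.5997, -0.0648, 0.2396]
eef_rot: [-3.124, -0.33, -0.01]
force: [2.0, -0.2, 1.0]
finger_gap: 0.985
grasp_force: 0.0
clock: 30.53
position: [0.5973, -0.2531, 0.2349]
eef_rot: [3.013, 0.885, 0.001]
force: [0.4, -0.4, -0.5]
finger_gap: 1.001
grasp_force: 0.0
clock: 30.95
position: [0.5985, -0.2629, 0.234]
eef_rot: [-3.014, -0.885, -0.001]
force: [0.1, -0.7, -0.6]
finger_gap: 1.001
grasp_force: 0.0
t 30.95 tcp [ 598.5 -262.9  234. ] closing -57.3 q7 -0.7
remote 602.8 -288.6 tail 32.3 L,W 127 32 pad [159.  83.] box (264, 125, 29, 100) move [  4.3 -25.7] turn -0.5
```

```bash
H="python3 -m handwheel"
$H '[[0.2,1.5,-13,0,0,0,-0.5],[0.2,2,-13,-30,0,0,0],[0.2,0,0,-40,0,0,0],[0.2,0,0,-40,0,0,0],[0.2,0,0,-40,0,0,0]]' >/dev/null
$H '[[0.2,0,0,-20,0,0,0],[0.2,0,0,-15,0,0,0],[0.3,0,0,0,0,0,0],[0.3,0,0,0,0,0,0],[0.3,0,0,0,0,0,0]]'
```

```text
clock: 31.83
position: [0.6028, -0.2911, 0.0505]
eef_rot: [3.018, 0.868, 0.003]
force: [0.8, -0.4, 0.7]
finger_gap: 0.697
grasp_force: 0.0
```

```bash
H="python3 -m handwheel"
$H '[[0.3,-0.5,2,-3,0,0,0],[0.3,0,0,-10,0,0,0],[0.3,0,0,-10,0,0,0],[0.3,0,0,0,0,0,0],[1,0,0,0,0,0,0]]'
$H '[[1,0,0,0,0,0,0],[1,0,0,0,0,0,0],[1,0,0,0,0,0,0],[1,0,0,0,0,0,0],[1,0,0,0,0,0,0]]'
$H '[[1,0,0,15,0,0,0],[1,0,0,25,0,0,0],[1,0,0,35,0,0,0],[1,0,0,0,0,0,0],[1,0,0,0,0,0,0]]'
```

```text
clock: 32.25
position: [0.6006, -0.2885, 0.0249]
eef_rot: [-3.018, -0.868, 0.002]
force: [-0.5, 1.4, 0.5]
finger_gap: 0.575
grasp_force: 0.0
clock: 32.67
position: [0.6012, -0.2887, 0.0259]
eef_rot: [3.019, 0.869, 0.0]
force: [-0.9, 0.2, 0.8]
finger_gap: 0.385
grasp_force: 40.9
clock: 33.08
position: [0.6024, -0.2892, 0.104]
eef_rot: [3.017, 0.868, 0.006]
force: [-0.6, 0.3, -1.0]
finger_gap: 0.385
grasp_force: 40.7
```

```bash
H="python3 -m handwheel"
$H '[[1,0,11,0,0,0,-3.8],[1,0,22,0,0,0,-3.8],[1,0,22,0,0,0,-3.8],[1,0,22,0,0,0,-3.8],[1,0,22,0,0,0,-3.8]]'>/dev/null
$H '[[1,0,22,0,0,0,-3.8],[1,0,22,0,0,0,-3.8],[1,0,22,0,0,0,-3.8],[1,0,22,0,0,0,0],[1,-1,22,0,0,0,0]]'>/dev/null
$H '[[1,0,11,0,0,0,0],[1,0,0,-10,0,0,0],[1,0,0,-15,0,0,0],[1,0,0,0,0,0,0],[1,0,0,0,0,0,0]]'
$H '[[1,0,0,0,0,0,0],[1,0,0,0,0,0,0],[1,0,0,0,0,0,0],[1,0,0,0,0,0,0],[1,0,0,0,0,0,0]]'
python3 look.py d3
```

```text
clock: 34.33
position: [0.5993, -0.0698, 0.0748]
eef_rot: [3.141, 0.045, -0.003]
force: [0.3, -0.6, -0.8]
finger_gap: 0.386
grasp_force: 40.6
clock: 34.75
position: [0.6003, -0.0688, 0.076]
eef_rot: [-3.141, -0.047, -0.001]
force: [0.4, -0.5, 0.4]
finger_gap: 0.387
grasp_force: 40.6
t 34.75 tcp [600.3 -68.8  76. ] closing deg -88.3 z [ 0.  0. -1.] q7 -1.49 F [ 0.4 -0.5  0.4] gap 0.387 grip 40.6
```

View pics/d3.png

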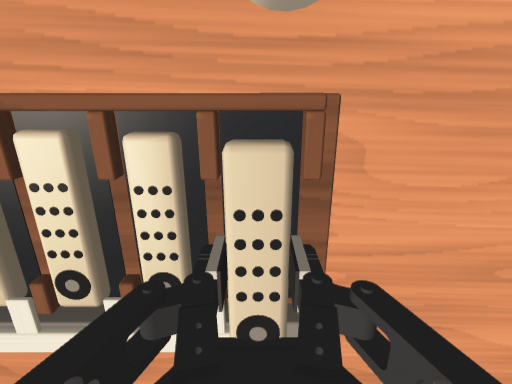

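All four remotes are placed or hanging correctly, and D is over lane 0 at (258,230). I'll lower it, then go above the rail grip at its open stop.

```bash
H="python3 -m handwheel"
$H '[[1,0,0,-10,0,0,0],[1,0,0,-12,0,0,0],[1,0,0,-10,0,0,0],[1,0,0,-6,0,0,0],[1,0,0,-2,0,0,0]]'>/dev/null
$H '[[1,0,0,0,0,0,0],[1,0,0,0,0,0,0],[1,0,0,0,0,0,0],[0.4,0,0,0,0,0,0],[0.4,0,0,0,0,0,0]]'
$H '[[0.4,0,0,0,0,0,0],[0.4,0,0,10,0,0,0],[0.4,0,0,20,0,0,0],[0.4,0,0,40,0,0,0],[0.4,0,0,40,0,0,0]]'
$H '[[0,0,0,40,0,0,0],[0,-10,35,10,0,0,0],[0,-10,35,0,0,0,0],[0,-10,35,0,0,0,0],[0,-10,35,0,0,0,0]]'>/dev/null
$H '[[0,-10,35,0,0,0,0],[0,-10,35,0,0,0,0],[0,-10,35,0,0,0,0],[0,-10,30,0,0,0,0],[0,-10,20,0,0,0,0]]'>/dev/null
$H '[[0,-2,14,0,0,0,0],[0,0,0,0,0,0,0],[0,0,0,0,0,0,0],[0,0,0,0,0,0,0],[0,0,0,0,0,0,0]]'>/dev/null
python3 look.py g1; python3 - <<'E'
from h import *
cal=ctrl.get_calibration("top"); im=ctrl.camera("top"); np.savez("pics/t9.npz",im=im,**cal)
d=np.load("pics/g1.npz"); im=d["im"]; c={k:d[k] for k in d.files if k!="im"}
for y in(196,200,206): print("expected grip px",proj(c,[.5075,y/1000+.04,.08]).round())
big=cv2.resize(im[:,:,::-1],(640,480)); cv2.imwrite("pics/g1.png",big)
E
```

```text
clock: 35.63
position: [0.6004, -0.0687, 0.036]
eef_rot: [-3.141, -0.047, -0.001]
force: [-0.0, -0.2, -1.5]
finger_gap: 0.599
grasp_force: 0.0
clock: 36.05
position: [0.5992, -0.0686, 0.1468]
eef_rot: [-3.141, -0.047, 0.003]
force: [1.2, 0.0, 1.2]
finger_gap: 0.602
grasp_force: 0.0
t 37.3 tcp [508.5 239.2 196. ] closing deg -88.4 z [ 0. -0. -1.] q7 -2.12 F [-0.5  0.4  1.3] gap 0.996 grip 0.0
expected grip px [[262. 198.]]
expected grip px [[258. 198.]]
expected grip px [[251. 197.]]
```

View pics/g1.png

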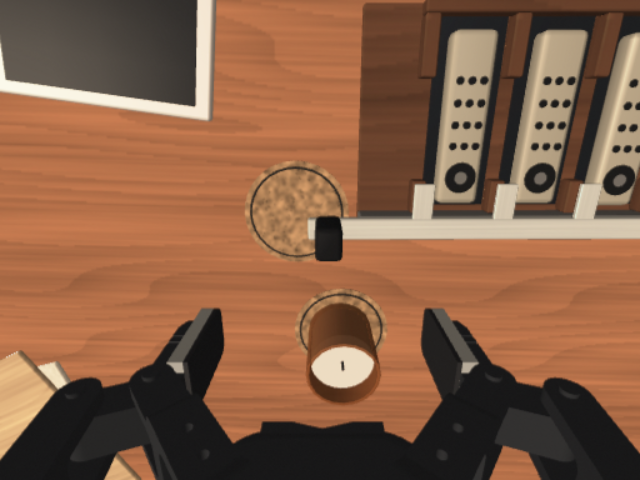

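The grip is at about (328,240) in the 1.25x picture and the remotes lie under the open rail. The candle stands on its mat at (342,360).

```bash
H="python3 -m handwheel"
$H '[[0,-0.5,-2,-30,0,0,0],[0,0,0,-40,0,0,0],[0,0,0,-25,0,0,0],[0.3,0,0,-16,0,0,0],[0.5,0,0,-10,0,0,0]]' 30 >/dev/null
$H '[[0.5,0,0,0,0,0,0],[0.5,0,0,0,0,0,0],[1,0,0,0,0,0,0],[1,0,0,0,0,0,0],[1,0,0,0,0,0,0]]'
$H '[[1,0,0,0,0,0,0],[1,0,0,0,0,0,0],[1,0,-2,0,0,0,0],[1,0,-3,0,0,0,0],[1,0,-4,0,0,0,0]]'
$H '[[1,0.5,-4,0,0,0,0],[1,0,-4,0,0,0,0],[1,0,-4,0,0,0,0],[1,0.5,-4,0,0,0,0],[1,0,-4,0,0,0,0]]'
```

```text
clock: 38.23
position: [0.5085, 0.2349, 0.0762]
eef_rot: [3.138, 0.042, 0.001]
force: [-1.3, -20.1, 15.0]
finger_gap: 0.231
grasp_force: 33.1
clock: 38.65
position: [0.5086, 0.2303, 0.0764]
eef_rot: [-3.139, -0.047, -0.004]
force: [0.1, 4.0, 8.7]
finger_gap: 0.229
grasp_force: 32.3
clock: 39.07
position: [0.5093, 0.2101, 0.0764]
eef_rot: [-3.14, -0.047, -0.003]
force: [-2.1, 3.1, 11.9]
finger_gap: 0.228
grasp_force: 32.8
```

```bash
H="python3 -m handwheel"
$H '[[1,0,-4,0,0,0,0],[1,0.5,-4,0,0,0,0],[1,0,-3,0,0,0,0],[1,0,-3,0,0,0,0],[1,0,-2,0,0,0,0]]'
$H '[[1,0,-1,0,0,0,0],[1,0,-1,0,0,0,0],[1,0,-1,0,0,0,0],[1,0,-1,0,0,0,0],[1,0,-1,0,0,0,0]]'
$H '[[1,0,-1,0,0,0,0],[1,0,-1,0,0,0,0],[1,0,-1,0,0,0,0],[1,0,-1,0,0,0,0],[1,0,0,0,0,0,0]]'
```

```text
clock: 39.48
position: [0.5098, 0.1939, 0.0763]
eef_rot: [-3.14, -0.047, -0.003]
force: [-3.1, 2.2, 13.0]
finger_gap: 0.227
grasp_force: 32.9
clock: 39.9
position: [0.5099, 0.1905, 0.0764]
eef_rot: [-3.138, -0.049, -0.004]
force: [-2.5, 15.6, 8.3]
finger_gap: 0.229
grasp_force: 32.3
clock: 40.32
position: [0.5099, 0.1903, 0.0765]
eef_rot: [-3.134, -0.053, -0.007]
force: [-3.4, 30.8, 0.7]
finger_gap: 0.229
grasp_force: 32.8
```

At the home stop (y = 190.3, expected 190.9, with force rising against it). I'll relieve the load, release, retreat and verify.

```bash
H="python3 -m handwheel"
$H '[[1,0,2,0,0,0,0],[1,0,2,0,0,0,0],[0.5,0,0,0,0,0,0],[0.3,0,0,0,0,0,0],[0.3,0,0,0,0,0,0]]'
$H '[[0.3,0,0,0,0,0,0],[0.3,0,0,20,0,0,0],[0,0,0,40,0,0,0],[0,0,0,40,0,0,0],[0,0,0,40,0,0,0]]'
$H '[[0,10,-30,30,0,0,0],[0,0,-30,20,0,0,0],[0,0,-30,0,0,0,0],[0,0,0,0,0,0,0],[0,0,0,0,0,0,0]]'
$H '[[0,0,-35,0,0,0,0],[0,0,-35,0,0,0,0],[0,0,0,0,0,0,0],[0,0,0,0,0,0,0],[0,0,0,0,0,0,0]]'
python3 look.py f1; python3 - <<'E'
from h import *
tc=ctrl.get_calibration("top");im=ctrl.camera("top"); h=hsv(im)
for c in blobs((h[:,:,1]<75)&(h[:,:,2]>85),150,2000):
    P=onz(tc,c[:,0,:],.052)*1000; q=cv2.minAreaRect(P.astype(np.float32)); print([np.round(x,1) for x in q])
s=ctrl.camera("side"); cv2.imwrite("pics/f_side.png",cv2.resize(s[:,:,::-1][120:320,150:400],None,fx=3,fy=3))
w=cv2.imread("pics/f1.png"); a=cv2.resize(s[120:310,160:350,::-1],(384,384)); cv2.imwrite("pics/f2.png",cv2.resize(np.hstack([w[:,100:512],a]),(796,384)))
E
```

```text
clock: 40.73
position: [0.5093, 0.188, 0.0751]
eef_rot: [-3.141, -0.046, -0.001]
force: [-0.5, 0.1, -0.1]
finger_gap: 0.641
grasp_force: 0.0
clock: 41.15
position: [0.5086, 0.1878, 0.2162]
eef_rot: [3.141, 0.046, -0.002]
force: [1.5, 0.1, 0.4]
finger_gap: 1.003
grasp_force: 0.0
clock: 41.57
position: [0.5187, 0.0977, 0.2637]
eef_rot: [3.141, 0.041, 0.001]
force: [-0.3, 1.4, 0.6]
finger_gap: 1.0
grasp_force: 0.0
clock: 41.98
position: [0.5185, 0.0306, 0.263]
eef_rot: [-3.141, -0.048, 0.001]
force: [-0.5, -0.5, 0.8]
finger_gap: 1.002
grasp_force: 0.0
t 41.98 tcp [518.5  30.6 263. ] closing deg -88.3 z [-0.001  0.    -1.   ] q7 -1.71 F [-0.5 -0.5  0.8] gap 1.002 grip 0.0
[array([  55.9, -108.5]), array([96.2, 39.6]), np.float64(13.8)]
[array([97.9, 38.7]), array([185.9, 167.7]), np.float64(89.8)]
[array([386.1, 218.3]), array([53.9, 53.1]), np.float64(89.6)]
[array([650.6, 401.6]), array([169.8, 121. ]), np.float64(83.9)]
[array([779.8, -79.8]), array([ 80.6, 111.4]), np.float64(63.2)]
```

View pics/f2.png

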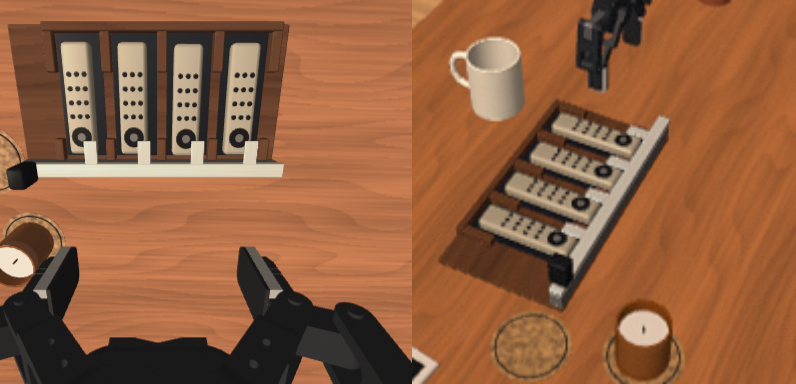

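All four remotes lie in their lanes with the tongues over their pad ends, and the rail is home. The jar is within 2 mm of the mat centre, and the arm is clear.

```bash
python3 -c "
from rig import ctrl
print(ctrl.close_job())"
```

```text
the job is handed in; nothing more can be done
None
```

The job is handed in: the candle jar is on the new mat, all four remotes lie in lanes of their own with pad ends towards the rail, and the rail is back at its home stop over them; the hand-in returned no verdict.

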